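# Make up two polishing trays at the goldsmith's bench

### The arm

A 7-joint arm with a two-finger parallel gripper is mounted at the origin on the work surface. World frame = base frame: x ahead of the robot, y to its left, z up, the work surface at z = 0. Lengths are in m, angles in rad, forces in N, time in s.
With the tool pointing down it reaches from about 0.425 to 0.875 m from the base axis. Payload 4.7 kg.
Tool frame: the origin (TCP) lies at the very end of the fingers, on their centre line; the grasp point (between the pads) lies 19 mm behind it (r.grip_depth is the distance from the TCP to the grasp point, in m); z points along the fingers, y is the line along which they close (so a half turn about z gives the same grasp; the last joint's range is limited). The gripper opens to 87 mm and grips with 3 to 60 N. Pads are 19 mm wide; open, the fingers measure 117 mm over their backs; the gripper's body (75 mm by 190 mm) begins 51 mm behind the grasp point.
Start: joints at [1.359, 0.321, -0.07, 1.45, 0.023, 1.371, -0.057], TCP at [0.146, -0.634, 0.223] pointing down, gripper open.
Joint ranges: [-2.86, 2.86], [-0.3, 2.09], [-1.38, 1.24], [0.06, 2.45], [-1.56, 4.7], [0.09, 2.05], [-2.69, 2.69]. Speed limits (rad/s): [2.57, 2.57, 3.14, 3.14, 3.14, 3.14, 3.14].

### API

Orientations are given as a unit quaternion [x, y, z, w].
In Python, from station import r gives the robot as it stands.
- The arm moves only by the tool play_rows, never from a script. Its argument "deltas" is a list that holds one entry, the list of rows, each a list of 5 numbers: the shift along the world's x, y, z in cm, then the turn about the world's z in degrees, then the finger opening in cm, from 0 to 8.7. A call has 1 to 20 rows; each row shifts and turns the commanded pose from where the row before left it; what a row does not reach is not made up. A row lasts 1/8 s, in which the tool goes at most 62.5 mm and 10.7 degrees, less where a joint would pass 70% of its speed; a pose out of reach is approached as far as the arm can. A call is refused whole if a number of a shift passes 6.25 or a number of a turn 10.7, either way. A call with a gripper value outside its range is refused whole. The fingers move at their own pace and stop on an object; "force" is the grip in N (left out, the last holds). Time passes only in rows, so rows that do not move let the fingers close. It gives the time, the measured TCP pose, the force, the opening and the grip force at its end, in the units of the state.
- r.state(): the state, without advancing time (a new reading comes with each control period).
- r.grab_frame(name): name is "side" or "top" or "wrist"; returns (picture, depth): 420x560x3 uint8, red, green, blue; 420x560 float32, m along the optical axis (not along the pixel's ray), 0 where there is no reading.
- r.camera_model(name): a dict with "fov_y" (degrees; the focal length in pixels is half the picture's height over the tangent of half this angle, whatever the lens; pixels are square), "cx", "cy" (the principal point, pixels), "rvec" (rotation vector, rad) and "tvec" (3), from world to camera coordinates, as OpenCV has them. Camera axes: x right, y down, z forward; pixel columns grow to the right and rows downward; lengths in m; the calibration is good to about 2 mm. A picture is of the moment at which its call begins: read the wrist's pose just before it. camera_model takes no time and is no camera call; for the wrist camera it gives the pose at the moment of the call.
- r.hand_in(): hands the job in; it is judged then, once.
Trained networks look in the newest picture that a camera, given by its name, has taken for a name from the list of things; names that differ only in an ending like _2 or _b are one class to them, and where a whole thing is asked for, a point or a joint stands for the part that bears it (a point fixed in the world has none). Each returns a list of dicts, best first, with "conf" (0 to 1); they miss things now and then, are a little off and sometimes report something else, mostly with a low value. They report only what shows in the picture. A call takes as long as a camera call. They do not tell look-alikes from the thing itself.
- r.look_for(camera, name): "xy" ([column, row] in pixels, amid what is visible of it).
- r.silhouettes(camera, name): "mask" (420x560 bool, what is visible of it) and "xy" ([column, row] in pixels, amid what is visible of it).
The state is a dict: "clock": time; "joint_positions": joint angles; "qvel": joint speeds; "joint_torque": joint torques, N m; "tcp_pos": TCP position; "tcp_rot": TCP orientation; "wrist_force": force on the tool from outside, world axes, zero at the start; "ft_torque": the same for the moment, N m; "grip_width": finger opening in m; "gripper_force": force on a finger pad.
Only numpy, scipy, OpenCV 4.12 (cv2) and the standard library are available. Lean on these libraries where they do the work, as an engineer would, in place of code of your own. Each camera call takes 0.05 s, during which the arm holds its last target. There are 200 camera calls.

### The job

Make up the two polishing jobs from the things on the bench: the blue tray gets the brass napkin ring with the brown and the red bar of compound, the yellow tray gets the steel beaker with the green bar. In each tray stand the metal piece upright and wholly on the round cork pad in the middle, and lay each bar flat in an end compartment of its own, so that compounds and work are kept apart. Set everything down rather than drop it, and leave the white bar and the spool of wire where they are.

Things in the scene. Friction and masses are not known exactly. Their poses are not given: they have to be found in the camera images.
- blue_tray: Blue loose tray (sizes in mm), 118 (x) x 228 (y), walls 4 thick, tops 14 above its underside. Three compartments in a row along y: middle (inside 110 x 100) centred on the origin, with a round cork pad 76 across, pad top 7 above the underside; two alike end ones (inside 110 along x, 56 along y, floor 4 above the underside) centred at y = +82 and -82: a bar fits lengthwise along x. Origin: centre of underside, z up.
- yellow_tray: Yellow loose tray (sizes in mm), 118 (x) x 228 (y), walls 4 thick, tops 14 above its underside. Three compartments in a row along y: middle (inside 110 x 100) centred on the origin, with a round cork pad 76 across, pad top 7 above the underside; two alike end ones (inside 110 along x, 56 along y, floor 4 above the underside) centred at y = +82 and -82: a bar fits lengthwise along x. Origin: centre of underside, z up.
- brown_bar: Dark brown bar of polishing compound, a plain block 84 x 34 x 36 mm (long, wide, high), about 0.18 kg, with what is left of its off-white paper sleeve round one end (24 mm wide, on the +x half). Lies flat on the bench. Origin: centre of its underside; x along its 84 mm length, z up.
- red_bar: Red bar of polishing compound, a plain block 84 x 34 x 36 mm (long, wide, high), about 0.18 kg, with what is left of its off-white paper sleeve round one end (24 mm wide, on the +x half). Lies flat on the bench. Origin: centre of its underside; x along its 84 mm length, z up.
- green_bar: Dark green bar of polishing compound, a plain block 84 x 34 x 36 mm (long, wide, high), about 0.18 kg, with what is left of its off-white paper sleeve round one end (24 mm wide, on the +x half). Lies flat on the bench. Origin: centre of its underside; x along its 84 mm length, z up.
- white_bar: White bar of polishing compound, a plain block 84 x 34 x 36 mm (long, wide, high), about 0.18 kg, with what is left of its off-white paper sleeve round one end (24 mm wide, on the +x half). Lies flat on the bench. Origin: centre of its underside; x along its 84 mm length, z up. Not part of either job; stays where it is.
- napkin_ring: Brass napkin ring: a plain short tube standing on end, 46 mm across, 36 mm high, wall 3 mm, open at both ends, about 0.13 kg. Origin: centre of its lower end; z up along its axis.
- beaker: Small stainless steel beaker standing upright, mouth up: 38 mm across at the foot, widening to 46 mm at the rim, 55 mm high, about 0.1 kg. Origin: centre of its underside; z up along its axis.
- spool: Spool of copper wire standing on end: black flanges 50 mm across, 42 mm high. Origin: centre of its underside. Not part of either job; stays where it is.
Things that resemble listed ones, but are neither listed nor needed, are in the scene too. Of the things that look like the napkin_ring, take the one that is farthest from the robot's base at the start.

How it is judged:
At the end, for the whole second after the job is handed in: Ring (blue tray) and beaker (yellow) upright on the pads, within 16 and 20 mm of centre; brown and red bar (blue), green bar (yellow) flat on the floor, one per end compartment, within 16 mm along and 14 mm across of its centre. All released, at rest; white bar and spool within 25 mm of their start (x of brown_bar in the frame of blue_tray between -0.016 and 0.016 m and (y of brown_bar in the frame of blue_tray between 0.068 and 0.096 m or y of brown_bar in the frame of blue_tray between -0.096 and -0.068 m) and z of brown_bar in the frame of blue_tray between 0.001 and 0.008 m and angle between each of brown_bar, red_bar, napkin_ring, green_bar, beaker, blue_tray, yellow_tray's own z axis and vertical below 0.1 rad and linear speed of each of brown_bar, red_bar, napkin_ring, green_bar, beaker, blue_tray, yellow_tray below 0.02 m/s and angular speed of each of brown_bar, red_bar, napkin_ring, green_bar, beaker, blue_tray, yellow_tray below 0.2 rad/s and x of red_bar in the frame of blue_tray between -0.016 and 0.016 m and (y of red_bar in the frame of blue_tray between 0.068 and 0.096 m or y of red_bar in the frame of blue_tray between -0.096 and -0.068 m) and z of red_bar in the frame of blue_tray between 0.001 and 0.008 m and horizontal distance between napkin_ring and blue_tray below 0.016 m and z of napkin_ring in the frame of blue_tray between 0.004 and 0.011 m and x of green_bar in the frame of yellow_tray between -0.016 and 0.016 m and (y of green_bar in the frame of yellow_tray between 0.068 and 0.096 m or y of green_bar in the frame of yellow_tray between -0.096 and -0.068 m) and z of green_bar in the frame of yellow_tray between 0.001 and 0.008 m and horizontal distance between beaker and yellow_tray below 0.02 m and z of beaker in the frame of yellow_tray between 0.004 and 0.011 m and distance of each of white_bar, spool from where it was at the start of the episode below 0.025 m); the robot touches nothing.
It fails at once if a bar or a metal piece is dropped (falls free by more than about 2 cm) ((linear speed of brown_bar above 0.65 m/s and contact force between brown_bar and the fingers below 0.02 N) or (linear speed of red_bar above 0.65 m/s and contact force between red_bar and the fingers below 0.02 N) or (linear speed of green_bar above 0.65 m/s and contact force between green_bar and the fingers below 0.02 N) or (linear speed of napkin_ring above 0.65 m/s and contact force between napkin_ring and the fingers below 0.02 N) or (linear speed of beaker above 0.65 m/s and contact force between beaker and the fingers below 0.02 N)).
It fails at once if the white bar or the spool is moved more than 25 mm (distance of any of white_bar, spool from where it was at the start of the episode above 0.025 m).
It also fails if it takes over 128 s, if anything falls off the work surface, if the arm or the gripper's body presses on something with over 40 N, if the wrist force passes 120 N, or if a joint passes its speed limit or range.

## Working session

There is one attempt and no reset: what is moved stays moved. The work goes in short steps, Python scripts to look and compute and a tool call to move; the robot and the scene stay as the last step left them, time stands still between calls to the robot, and variables do not carry over. Pictures are saved under pics/ and viewed, at most 14 in all, crops included, and the job is handed in when it is done.

Besides the shell and the picture viewer there is one more tool, called after "Call:" as name(argument=value, ...) on one line, values as JSON. play_rows: Moves the arm, as the interface text tells. Its arguments: {"type":"object","properties":{"deltas":{"type":"array","items":{"type":"array","items":{"type":"array","items":{"type":"number"}}}},"force":{"type":"number"}},"required":["deltas"]}

```bash
mkdir -p pics
cat > h.py <<'E'
import numpy as np, cv2
from station import r
def cam(n):
    m=r.camera_model(n); R=cv2.Rodrigues(np.array(m['rvec'],float))[0]; t=np.array(m['tvec'],float).ravel()
    f=210/np.tan(np.radians(m['fov_y'])/2); return R,t,f,m['cx'],m['cy']
def unproj(c,u,v,d):
    R,t,f,cx,cy=c; u,v,d=map(np.asarray,(u,v,d))
    p=np.stack([(u-cx)/f*d,(v-cy)/f*d,d],-1); return (p-t)@R
def onplane(c,u,v,z):
    R,t,f,cx,cy=c; o=-R.T@t; q=R.T@np.array([(u-cx)/f,(v-cy)/f,1]); return o+q*(z-o[2])/q[2]
def save(n,im): cv2.imwrite('pics/'+n,im[:,:,::-1])
def cloud(n):
    c=cam(n); im,d=r.grab_frame(n); v,u=np.mgrid[0:420,0:560]; P=unproj(c,u,v,d); P[d==0]=np.nan; return im,d,P
E
python3 - <<'E'
from h import *
for n in ('top','side'):
    im,d,P=cloud(n); save(n+'0.png',im); c=cam(n); print(n,'campos',(-c[0].T@c[1]).round(3),(d>0).mean())
    for k in ['blue_tray','yellow_tray','brown_bar','red_bar','green_bar','white_bar','napkin_ring','beaker','spool']:
        for s in r.silhouettes(n,k):
            m=s['mask']; Q=P[m]; Q=Q[~np.isnan(Q[:,0])]
            if len(Q)==0: print(k,s['conf'],s['xy'],'nodepth');continue
            zt=np.percentile(Q[:,2],95); T=Q[Q[:,2]>zt-.006]
            (rc,sz,an)=cv2.minAreaRect((T[:,:2]*1000).astype(np.float32))
            print(k,round(s['conf'],2),np.round(s['xy']),'ztop',zt.round(3),'rect',np.round(rc),np.round(sz),round(an,1),m.sum())
E
```

```text
top campos [0.249 0.01  0.98 ] 0.9960756802721088
blue_tray 0.78 [210. 219.] ztop 0.014 rect [456. 144.] [119. 229.] 1.3 6015
red_bar 0.92 [402. 126.] ztop 0.038 rect [ 623. -296.] [83. 36.] 45.8 851
red_bar 0.35 [450. 192.] ztop 0.036 rect [ 458. -365.] [45. 44.] 66.2 343
green_bar 0.62 [262. 123.] ztop 0.038 rect [658.  10.] [84. 33.] 23.3 673
green_bar 0.57 [ 95. 224.] ztop 0.039 rect [459. 388.] [84. 34.] 78.3 854
white_bar 0.91 [265. 122.] ztop 0.038 rect [657.  10.] [83. 33.] 23.6 642
white_bar 0.56 [128. 140.] ztop 0.055 rect [633. 310.] [44. 44.] 80.6 512
napkin_ring 0.86 [402. 264.] ztop 0.036 rect [ 314. -237.] [43. 45.] 13.2 263
napkin_ring 0.77 [356. 263.] ztop 0.037 rect [ 327. -145.] [42. 44.] 11.3 184
napkin_ring 0.76 [451. 195.] ztop 0.036 rect [ 460. -365.] [45. 46.] 44.1 394
napkin_ring 0.72 [440. 295.] ztop 0.036 rect [ 256. -300.] [44. 40.] 85.2 237
beaker 0.61 [126. 142.] ztop 0.055 rect [633. 310.] [45. 42.] 40.7 469
spool 0.59 [333. 119.] ztop 0.044 rect [ 647. -135.] [50. 49.] 32.2 554
side campos [ 0.398 -0.712  0.863] 0.995922619047619
blue_tray 0.86 [275. 1
[... 254 characters left out ...]
. -299.] [85. 34.] 45.7 1060
green_bar 0.61 [263. 105.] ztop 0.039 rect [458. 384.] [88. 34.] 78.4 404
white_bar 0.63 [275. 173.] ztop 0.015 rect [455. 143.] [118. 237.] 1.2 3509
white_bar 0.55 [368. 203.] ztop 0.039 rect [658.   7.] [85. 36.] 23.5 813
napkin_ring 0.93 [219. 324.] ztop 0.037 rect [ 311. -241.] [43. 44.] 32.1 456
napkin_ring 0.74 [189. 358.] ztop 0.037 rect [ 256. -305.] [42. 45.] 4.8 482
napkin_ring 0.63 [223. 274.] ztop 0.037 rect [ 326. -149.] [45. 44.] 34.2 421
beaker 0.73 [331. 114.] ztop 0.055 rect [632. 308.] [51. 42.] 79.3 413
spool 0.68 [382. 256.] ztop 0.044 rect [ 648. -139.] [51. 47.] 66.4 642
spool 0.23 [304. 366.] ztop 0.037 rect [ 459. -368.] [46. 45.] 84.1 532
```

View pics/top0.png

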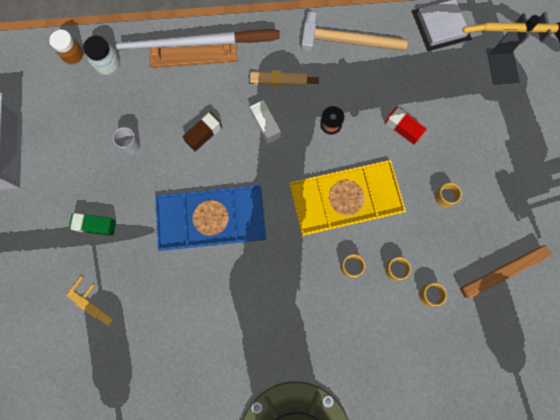

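View pics/side0.png

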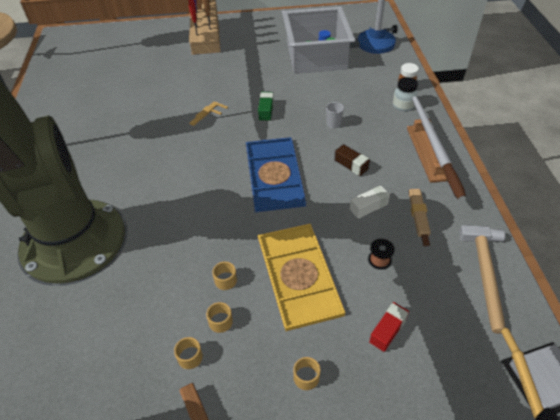

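Top view: there are four brass rings, at px (353,266), (400,268), (434,295) and (449,195). Their distances from the base are about 0.36, 0.39, 0.40 and 0.59 m, so I take the one at (449,195), world (0.459,-0.366). The brown bar is at (203,131), red (406,126), green (93,224), beaker (125,140). The trays are at (211,218) and (347,198).

Run:
```python
from h import *
from scipy.spatial.transform import Rotation as Ro
im=cv2.imread('pics/top0.png')[150:330,320:480]; cv2.imwrite('pics/c1.png',cv2.resize(im,None,fx=3,fy=3))
s=r.state(); print(s['tcp_pos'],Ro.from_quat(s['tcp_rot']).as_matrix().round(3),s['grip_width'],s['clock'])
```

```text
[ 0.14554025 -0.63352698  0.22259566] [[ 0.975  0.224 -0.   ]
 [ 0.224 -0.975 -0.   ]
 [-0.     0.    -1.   ]] 0.0871485742572583 1.0
```

View pics/c1.png

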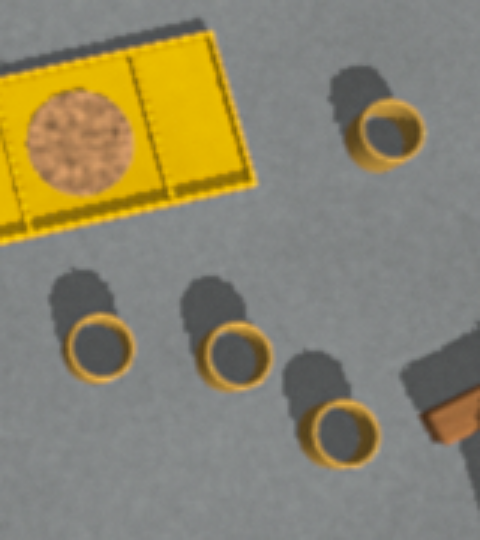

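The crop confirms four plain rings; the top right one (crop 390,132) is clearly the farthest out. Moving above it.

Call:
play_rows(deltas=[[[4.5, 3.8, 0, 0, 8], [4.5, 3.8, 0, 0, 8], [4.5, 3.8, 0, 0, 8], [4.5, 3.8, 0, 0, 8], [4.5, 3.8, 0, 0, 8], [4.5, 3.8, 0, 0, 8], [4.3, 4.0, -2, 0, 8], [0, 0, -2, 0, 8], [0, 0, 0, 0, 8], [0, 0, 0, 0, 8]]], force=20)

```text
clock: 2.25
tcp_pos: [0.458, -0.3668, 0.1834]
tcp_rot: [0.994, 0.112, 0.0, 0.001]
wrist_force: [-0.3, -0.1, 0.2]
grip_width: 0.0799
gripper_force: 0.0
```

```bash
cat >> h.py <<'E'
from scipy.spatial.transform import Rotation as Ro
def yaw():
    s=r.state(); M=Ro.from_quat(s['tcp_rot']).as_matrix(); return np.array(s['tcp_pos']),np.degrees(np.arctan2(M[1,0],M[0,0]))
def meas(names,cams=('wrist',),pic=None):
    p,y=yaw(); print('tcp',p.round(4),'yaw',round(y,1),'t',r.state()['clock'],'w',r.state()['grip_width'])
    for n in cams:
        im,d,P=cloud(n)
        if pic: save(pic+n+'.png',im)
        for k in names:
            for s in r.silhouettes(n,k):
                Q=P[s['mask']]; Q=Q[~np.isnan(Q[:,0])]
                if len(Q)<30 or s['conf']<.3: continue
                zt=np.percentile(Q[:,2],95); T=Q[Q[:,2]>zt-.006]
                rc,sz,an=cv2.minAreaRect((T[:,:2]*1000).astype(np.float32))
                if sz[0]<sz[1]: an-=90
                print(n,k,round(s['conf'],2),np.round(s['xy']),'ztop',zt.round(3),'c',np.round(rc),np.round(sz),'long',round(an,1))
E
python3 - <<'E'
from h import *
meas(['napkin_ring'],('wrist','top','side'),'a')
E
```

```text
tcp [ 0.458  -0.3668  0.1834] yaw 12.8 t 2.25 w 0.07986101514548166
wrist napkin_ring 0.74 [144. 273.] ztop 0.035 c [ 391. -282.] [ 20. 146.] long -33.5
wrist napkin_ring 0.71 [ 61. 249.] ztop 0.036 c [ 404. -221.] [ 24. 230.] long -49.3
wrist napkin_ring 0.64 [194. 345.] ztop 0.036 c [ 258. -306.] [43. 45.] long -56.7
wrist napkin_ring 0.6 [288. 200.] ztop 0.036 c [ 462. -369.] [45. 45.] long -3.7
top napkin_ring 0.81 [443. 201.] ztop 0.036 c [ 457. -360.] [45. 35.] long 17.9
top napkin_ring 0.78 [356. 259.] ztop 0.038 c [ 327. -144.] [43. 45.] long -68.6
top napkin_ring 0.67 [391. 271.] ztop 0.036 c [ 313. -236.] [40. 44.] long -76.8
top napkin_ring 0.6 [435. 292.] ztop 0.037 c [ 256. -301.] [46. 43.] long 75.3
side napkin_ring 0.75 [305. 380.] ztop 0.038 c [ 449. -401.] [106.  45.] long 73.2
side napkin_ring 0.72 [216. 315.] ztop 0.037 c [ 311. -240.] [43. 44.] long -71.5
side napkin_ring 0.71 [185. 349.] ztop 0.037 c [ 255. -304.] [44. 46.] long -88.4
side napkin_ring 0.58 [224. 272.] ztop 0.037 c [ 325. -148.] [44. 46.] long -70.6
```

View pics/awrist.png

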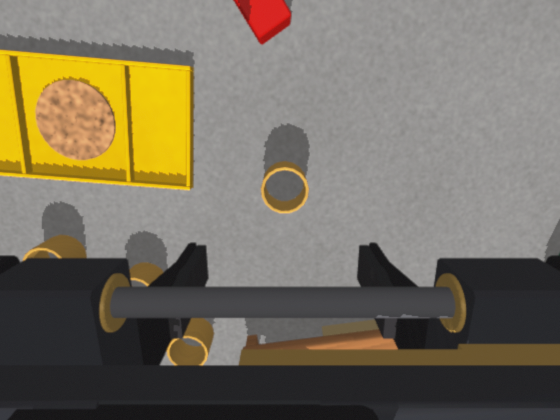

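Wrist view: the chosen ring is at px (285,190), between the fingers; all measurements agree on about (460,-367). I'm descending to grip it.

Call:
play_rows(deltas=[[[0.2, 0, -5, 0, 8], [0, 0, -5, 0, 8], [0, 0, -4, 0, 8], [0, 0, -2, 0, 8], [0, 0, -1.2, 0, 8], [0, 0, 0, 0, 8], [0, 0, 0, 0, 4], [0, 0, 0, 0, 4], [0, 0, 0, 0, 4], [0, 0, 0, 0, 4], [0, 0, 0, 0, 4], [0, 0, 0, 0, 4], [0, 0, 2, 0, 4], [0, 0, 5, 0, 4], [0, 0, 3, 0, 4]]], force=20)

```text
clock: 4.42
tcp_pos: [0.4614, -0.3656, 0.1139]
tcp_rot: [0.994, 0.113, 0.001, 0.001]
wrist_force: [0.3, -0.9, -0.8]
grip_width: 0.0457
gripper_force: 20.0
```

Call:
play_rows(deltas=[[[0, 3, 0, 0, 4], [0, 5, 0, 0, 4], [0, 5, 0, -3, 4], [0, 5, 0, -3, 4], [0, 5, 0, -3, 4], [0, 5, 0, -2, 4], [0, 5, 0, 0, 4], [0, 5, 0, 0, 4], [0, 5, 0, 0, 4], [-0.3, 4.5, 0, 0, 4], [-0.3, 3.4, 0, 0, 4], [0, 0, 0, 0, 4], [0, 0, 0, 0, 4]]])

```text
clock: 6.05
tcp_pos: [0.4544, 0.1428, 0.1109]
tcp_rot: [1.0, 0.017, -0.0, 0.001]
wrist_force: [-0.2, 0.0, -0.8]
grip_width: 0.0456
gripper_force: 20.0
```

Run:
```python
from h import *
meas(['blue_tray','napkin_ring'],('wrist','side'),'b')
```

```text
tcp [0.4544 0.1428 0.1109] yaw 1.9 t 6.05 w 0.04557637868975067
wrist napkin_ring 0.96 [280. 243.] ztop 0.136 c [455. 140.] [46. 42.] long 29.5
side blue_tray 0.84 [273. 172.] ztop 0.015 c [455. 140.] [118. 232.] long -88.8
side napkin_ring 0.88 [186. 346.] ztop 0.037 c [ 255. -305.] [45. 45.] long -82.6
side napkin_ring 0.77 [218. 315.] ztop 0.037 c [ 312. -240.] [45. 46.] long -73.2
```

View pics/bwrist.png

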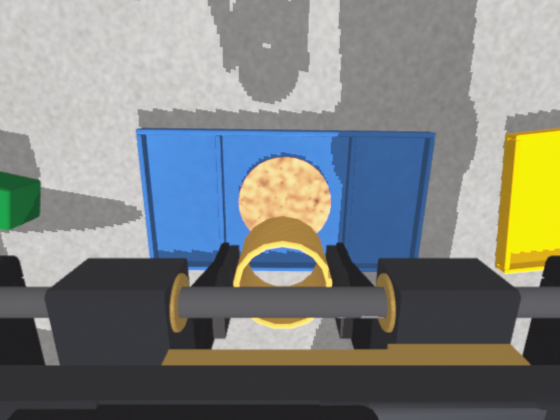

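Ring is held over the pad (px 285,198), centred sideways. Setting it down.

Call:
play_rows(deltas=[[[0.1, 0, -4, 0, 4], [0, 0, -3, 0, 4], [0, 0, -1.2, 0, 4], [0, 0, -0.6, 0, 4], [0, 0, -0.5, 0, 4], [0, 0, 0, 0, 4], [0, 0, 0, 0, 4]]])

```text
clock: 7.22
tcp_pos: [0.4559, 0.1435, 0.0181]
tcp_rot: [1.0, 0.017, 0.0, 0.0]
wrist_force: [-0.1, 0.4, 0.2]
grip_width: 0.0454
gripper_force: 20.0
```

Call:
play_rows(deltas=[[[0, 0, 0, 0, 6], [0, 0, 0, 0, 6.2], [0, 0, 0, 0, 6.2], [0, 0, 2, 0, 6.2], [0, 0, 5, 0, 6.2], [0, 0, 5, 0, 6.2], [4, 0, 2, -10.5, 6.2], [4, 0, 0, -10.5, 6.2], [3, 0, 0, -10.5, 6.2], [3, 0, 0, -10.5, 6.2], [2, 0, 0, -10, 6.2], [0, 0, 0, 0, 6.2], [0, 0, 0, 0, 6.2]]])

```text
clock: 8.85
tcp_pos: [0.5997, 0.1446, 0.1487]
tcp_rot: [0.928, -0.373, -0.008, 0.005]
wrist_force: [-0.4, 1.8, -0.0]
grip_width: 0.0621
gripper_force: 0.0
```

Run:
```python
from h import *
meas(['brown_bar','napkin_ring','blue_tray'],('wrist','side','top'),'d')
```

```text
tcp [0.5997 0.1446 0.1487] yaw -43.8 t 8.85 w 0.062126307227707435
wrist brown_bar 0.59 [240. 158.] ztop 0.037 c [648. 145.] [34. 84.] long -50.8
wrist napkin_ring 0.51 [391. 281.] ztop 0.034 c [464. 121.] [10.  1.] long 25.1
wrist blue_tray 0.72 [402. 243.] ztop 0.014 c [491. 140.] [185. 228.] long -88.9
side brown_bar 0.86 [354. 160.] ztop 0.039 c [645. 146.] [36. 84.] long -50.6
side napkin_ring 0.96 [188. 347.] ztop 0.037 c [ 255. -304.] [45. 44.] long 56.3
side napkin_ring 0.95 [272. 165.] ztop 0.044 c [453. 143.] [47. 43.] long 84.6
side napkin_ring 0.93 [225. 281.] ztop 0.037 c [ 326. -148.] [44. 46.] long -15.9
side napkin_ring 0.72 [220. 317.] ztop 0.037 c [ 313. -240.] [46. 45.] long 73.5
side napkin_ring 0.52 [337. 120.] ztop 0.048 c [638. 288.] [22.  8.] long 12.1
top napkin_ring 0.84 [403. 268.] ztop 0.037 c [ 312. -237.] [40. 46.] long -63.5
top napkin_ring 0.77 [440. 292.] ztop 0.037 c [ 255. -300.] [44. 43.] long 44.9
top napkin_ring 0.75 [358. 261.] ztop 0.037 c [ 326. -145.] [45. 43.] long 86.0
top blue_tray 0.96 [168. 226.] ztop 0.015 c [449. 243.] [125.  50.] long 16.0
```

Call:
play_rows(deltas=[[[2.7, 0, 0, -3.8, 6.2], [2.0, 0, -2, -3, 6.2], [0, 0.1, -4, 0, 6.2], [0, 0, -4, 0, 6.2], [0, 0, -2, 0, 6.2], [0, 0, -1.5, 0, 6.2], [0, 0, 0, 0, 6.2], [0, 0, 0, 0, 3], [0, 0, 0, 0, 3], [0, 0, 0, 0, 3], [0, 0, 0, 0, 3], [0, 0, 0, 0, 3], [0, 0, 0, 0, 3]]], force=30)

```text
clock: 11.08
tcp_pos: [0.6484, 0.1439, 0.0142]
tcp_rot: [0.903, -0.429, -0.008, 0.004]
wrist_force: [0.1, 0.9, 4.1]
grip_width: 0.0338
gripper_force: 29.9
```

Call:
play_rows(deltas=[[[0, 0, 2, 0, 3], [0, 0, 5, 0, 3], [-2, 1, 3, 6.5, 3], [-3, 1, 0, 6.5, 3], [-3, 1.1, 0, 6.5, 3], [-3, 1, 0, 6.5, 3], [-3, 1, 0, 6.5, 3], [-3, 1, 0, 6.5, 3], [-2.2, 1, 0, 6.5, 3], [0, 1, 0, 6.5, 3], [0, 0, 0, 0, 3], [0, 0, 0, 0, 3]]])

```text
clock: 12.58
tcp_pos: [0.4556, 0.2236, 0.1135]
tcp_rot: [1.0, 0.009, -0.005, 0.009]
wrist_force: [0.4, 0.0, -1.7]
grip_width: 0.0338
gripper_force: 29.9
```

Run:
```python
from h import *
meas(['brown_bar','blue_tray'],('wrist','side'),'e')
```

```text
tcp [0.4556 0.2236 0.1135] yaw 1.0 t 12.575 w 0.033782543841853814
wrist blue_tray 0.64 [416. 175.] ztop 0.014 c [457. 140.] [118. 229.] long -88.8
side brown_bar 0.69 [260. 119.] ztop 0.136 c [424. 192.] [ 24. 101.] long -81.7
side brown_bar 0.43 [276. 175.] ztop 0.015 c [455. 142.] [118. 236.] long -88.7
side blue_tray 0.9 [275. 178.] ztop 0.015 c [455. 140.] [118. 233.] long -88.7
```

View pics/ewrist.png

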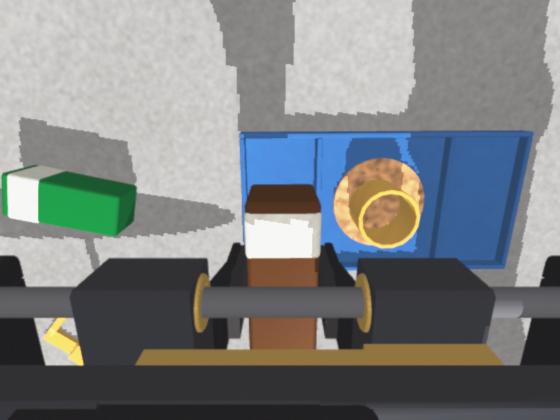

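Brown bar is held over the left end compartment (px 280,160), ring standing on the pad (388,210). Lowering.

Call:
play_rows(deltas=[[[0, 0, -3, 0, 3], [0, 0, -3, 0, 3], [0, 0, -2, 0, 3], [0, 0, -0.8, 0, 3], [0, 0, -0.5, 0, 3], [0, 0, 0, 0, 3], [0, 0, 0, 0, 3]]])

```text
clock: 13.75
tcp_pos: [0.4562, 0.2247, 0.0212]
tcp_rot: [1.0, 0.01, -0.005, 0.008]
wrist_force: [0.4, 0.7, -2.8]
grip_width: 0.034
gripper_force: 29.9
```

Call:
play_rows(deltas=[[[0, 0, -0.25, 0, 3], [0, 0, 0, 0, 3], [0, 0, 0, 0, 5.6], [0, 0, 0, 0, 5.6], [0, 0, 0, 0, 5.6], [0, 0, 2, 0, 5.6], [0, 0, 5, 0, 5.6], [0, 2, 4, 7.5, 5.6], [0, 2, 1, 7.5, 6], [0, 2, 0, 7.5, 6], [0, 2, 0, 7.5, 6], [0, 2, 0, 7.5, 6], [0, 2, 0, 7.5, 6], [0, 2, 0, 7.5, 6], [0, 2, 0, 7.5, 6], [0, 0, 0, 7.5, 6], [0, 0, 0, 7.5, 6], [0, 0, 0, 0, 6], [0, 0, 0, 0, 6]]])

```text
clock: 16.12
tcp_pos: [0.4556, 0.3843, 0.1379]
tcp_rot: [0.788, 0.616, 0.001, 0.01]
wrist_force: [0.3, 1.6, -0.1]
grip_width: 0.06
gripper_force: 0.0
```

Run:
```python
from h import *
meas(['green_bar','brown_bar','blue_tray'],('wrist','side'),'f')
```

```text
tcp [0.4556 0.3843 0.1379] yaw 76.0 t 16.125 w 0.06001289229263898
wrist green_bar 0.68 [283. 196.] ztop 0.037 c [461. 386.] [84. 34.] long 78.9
wrist brown_bar 0.81 [322. 337.] ztop 0.04 c [469. 241.] [12. 54.] long -11.4
wrist brown_bar 0.66 [282. 327.] ztop 0.014 c [431. 251.] [76. 25.] long 18.5
wrist blue_tray 0.82 [283. 327.] ztop 0.014 c [456. 310.] [193.  69.] long 69.0
side green_bar 0.75 [266. 106.] ztop 0.039 c [459. 386.] [87. 33.] long 77.2
side green_bar 0.68 [380. 256.] ztop 0.044 c [ 647. -139.] [49. 47.] long 75.6
side brown_bar 0.96 [271. 146.] ztop 0.043 c [451. 223.] [40. 84.] long -2.1
side blue_tray 0.57 [280. 183.] ztop 0.015 c [455. 141.] [118. 234.] long -88.9
```

Call:
play_rows(deltas=[[[0.4, 0.2, -3, 2, 6], [0, 0, -4, 0, 6], [0, 0, -3, 0, 6], [0, 0, -1.5, 0, 6], [0, 0, -0.9, 0, 6], [0, 0, 0, 0, 6], [0, 0, 0, 0, 3], [0, 0, 0, 0, 3], [0, 0, 0, 0, 3], [0, 0, 0, 0, 3], [0, 0, 0, 0, 3], [0, 0, 0, 0, 3]]])

```text
clock: 18.02
tcp_pos: [0.4602, 0.3865, 0.0145]
tcp_rot: [0.776, 0.63, 0.002, 0.01]
wrist_force: [1.2, -1.2, 3.5]
grip_width: 0.0338
gripper_force: 29.9
```

Call:
play_rows(deltas=[[[0, 0, 2, 0, 3], [0, 0, 5, 0, 3], [0, -2, 3, -5, 3], [0, -3, 0, -5, 3], [0, -4, 0, -5, 3], [0, -4, 0, -5, 3], [0, -4, 0, -5, 3], [0, -4, 0, -5, 3], [0, -4, 0, -5, 3], [0, -4, 0, -5, 3], [0, -4, 0, -5, 3], [0, -4, 0, -5, 3], [0, -4, 0, -5, 3], [0, -3, 0, -5, 3], [0.3, -1.9, 0, -5, 3], [0, 0, 0, -5, 3], [0, 0, 0, 0, 3], [0, 0, 0, 0, 3]]])

```text
clock: 20.27
tcp_pos: [0.4625, -0.072, 0.114]
tcp_rot: [0.997, 0.072, -0.005, 0.008]
wrist_force: [0.7, -0.4, -1.7]
grip_width: 0.0338
gripper_force: 29.9
```

Run:
```python
from h import *
meas(['yellow_tray'],('wrist','side','top'),'g')
```

```text
tcp [ 0.4625 -0.072   0.114 ] yaw 8.2 t 20.275 w 0.03379492602725068
wrist yellow_tray 0.84 [404. 180.] ztop 0.013 c [ 477. -156.] [118. 229.] long -82.0
side yellow_tray 0.71 [298. 275.] ztop 0.015 c [ 475. -154.] [118. 230.] long -81.7
side yellow_tray 0.56 [257. 181.] ztop 0.015 c [416.  76.] [ 52. 351.] long -78.6
top yellow_tray 0.71 [387. 189.] ztop 0.014 c [ 488. -246.] [120.  42.] long 2.7
```

View pics/gwrist.png

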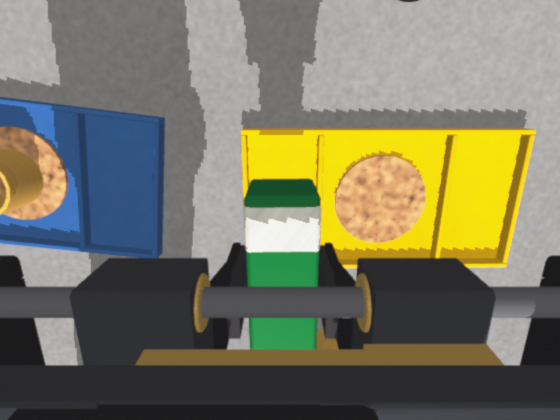

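Green bar hangs over the yellow tray's left compartment (px 282,155). I'm lowering it, releasing, and then heading for the beaker.

Call:
play_rows(deltas=[[[0.2, -0.2, -3, 0, 3], [0, 0, -3, 0, 3], [0, 0, -2, 0, 3], [0, 0, -0.8, 0, 3], [0, 0, -0.5, 0, 3], [0, 0, -0.25, 0, 3], [0, 0, 0, 0, 3], [0, 0, 0, 0, 3]]])

```text
clock: 21.58
tcp_pos: [0.465, -0.0746, 0.0189]
tcp_rot: [0.997, 0.071, -0.004, 0.009]
wrist_force: [-0.7, 0.4, -2.3]
grip_width: 0.0339
gripper_force: 29.9
```

Call:
play_rows(deltas=[[[0, 0, 0, 0, 5.6], [0, 0, 0, 0, 5.6], [0, 0, 0, 0, 5.6], [0, 0, 2, 0, 5.6], [0, 0, 5, 0, 5.6], [0, 2, 5, 0, 6], [1, 4, 2, 0, 7], [2, 4, 0, 0, 7], [2, 4, 0, 0, 7], [2, 4, 0, 0, 7], [2, 4, 0, 0, 7], [2, 4, 0, 0, 7], [1, 4, 0, 0, 7], [1, 4, 0, 0, 7], [1, 3, 0, 0, 7], [0.5, 1, 0, 0, 7], [0, 0, 0, 0, 7], [0, 0, 0, 0, 7]]])

```text
clock: 23.82
tcp_pos: [0.6099, 0.3033, 0.1584]
tcp_rot: [0.998, 0.07, -0.005, 0.009]
wrist_force: [0.2, -0.6, 0.2]
grip_width: 0.0699
gripper_force: 0.0
```

Run:
```python
from h import *
meas(['beaker','green_bar','yellow_tray'],('wrist','side','top'),'i')
```

```text
tcp [0.6099 0.3033 0.1584] yaw 8.0 t 23.825 w 0.06989202925426327
wrist beaker 0.9 [278. 172.] ztop 0.055 c [635. 307.] [45. 45.] long 37.6
wrist yellow_tray 0.68 [335. 330.] ztop 0.041 c [553. 248.] [192.  41.] long 17.7
side beaker 0.91 [333. 113.] ztop 0.055 c [632. 307.] [50. 42.] long 79.9
side beaker 0.43 [386. 329.] ztop 0.039 c [ 623. -299.] [86. 34.] long 45.2
side green_bar 0.77 [287. 238.] ztop 0.043 c [463. -75.] [82. 37.] long 8.3
side yellow_tray 0.81 [300. 283.] ztop 0.015 c [ 475. -155.] [118. 229.] long -81.8
top beaker 0.69 [128. 141.] ztop 0.054 c [633. 307.] [45. 37.] long 31.6
top green_bar 0.85 [313. 203.] ztop 0.042 c [463. -71.] [83. 33.] long 9.4
top yellow_tray 0.93 [349. 196.] ztop 0.014 c [ 476. -151.] [120. 228.] long -81.9
```

Call:
play_rows(deltas=[[[2.4, 0.4, 0, 0, 7], [0, 0, -4, 0, 7], [0, 0, -5, 0, 7], [0, 0, -3, 0, 7], [0, 0, -1.6, 0, 7], [0, 0, 0, 0, 7], [0, 0, 0, 0, 3.5], [0, 0, 0, 0, 3.5], [0, 0, 0, 0, 3.5], [0, 0, 0, 0, 3.5], [0, 0, 0, 0, 3.5], [0, 0, 0, 0, 3.5], [0, 0, 2, 0, 3.5], [0, 0, 4, 0, 3.5], [0, 0, 4, 0, 3.5], [0, 0, 2, 0, 3.5], [0, 0, 0, 0, 3.5]]], force=20)

```text
clock: 26.55
tcp_pos: [0.6342, 0.3101, 0.1442]
tcp_rot: [0.997, 0.071, -0.003, 0.008]
wrist_force: [0.1, -0.7, -1.5]
grip_width: 0.0432
gripper_force: 19.8
```

Call:
play_rows(deltas=[[[-0.8, -2, 0, 0, 3.5], [-1.5, -4, 0, 0, 3.5], [-1.5, -4, 0, 0, 3.5], [-1.5, -4, 0, 0, 3.5], [-1.5, -4, 0, 0, 3.5], [-1.5, -5, 0, 0, 3.5], [-1.5, -5, 0, 0, 3.5], [-1.5, -5, 0, 0, 3.5], [-1.5, -4, 0, 0, 3.5], [-1.5, -4, 0, 0, 3.5], [-1, -3, 0, 0, 3.5], [-0.5, -2.3, 0, 0, 3.5], [0, 0, 0, 0, 3.5], [0, 0, 0, 0, 3.5]]])

```text
clock: 28.3
tcp_pos: [0.4751, -0.1523, 0.1412]
tcp_rot: [0.997, 0.071, -0.006, 0.008]
wrist_force: [0.1, 1.0, -0.6]
grip_width: 0.0433
gripper_force: 19.8
```

Run:
```python
from h import *
meas(['beaker','yellow_tray'],('wrist','side'),'j')
```

```text
tcp [ 0.4751 -0.1523  0.1412] yaw 8.2 t 28.3 w 0.04331891735558535
wrist beaker 0.77 [282. 266.] ztop 0.173 c [ 477. -153.] [45. 48.] long -26.9
wrist yellow_tray 0.71 [306. 179.] ztop 0.014 c [ 477. -155.] [118. 228.] long -81.8
```

View pics/jside.png

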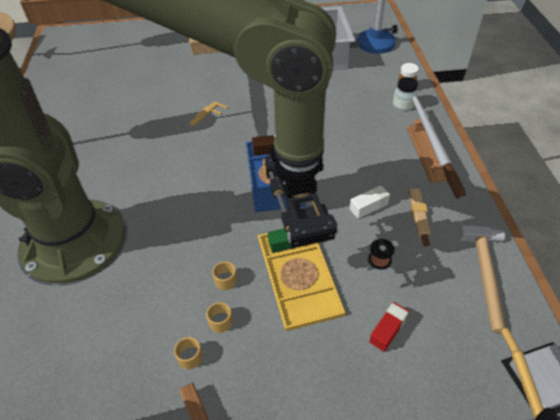

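The side view shows the beaker over the yellow tray (px 300,272), with the green bar seated at (278,240). Lowering the beaker.

Call:
play_rows(deltas=[[[0.1, -0.1, -4, 0, 3.5], [0, 0, -4, 0, 3.5], [0, 0, -2, 0, 3.5], [0, 0, -0.7, 0, 3.5], [0, 0, -0.4, 0, 3.5], [0, 0, 0, 0, 3.5], [0, 0, 0, 0, 3.5]]])

```text
clock: 29.48
tcp_pos: [0.4773, -0.1547, 0.0323]
tcp_rot: [0.997, 0.071, -0.004, 0.009]
wrist_force: [1.3, 0.2, -1.6]
grip_width: 0.0433
gripper_force: 19.8
```

Call:
play_rows(deltas=[[[0, 0, -0.25, 0, 3.5], [0, 0, 0, 0, 3.5], [0, 0, 0, 0, 6], [0, 0, 0, 0, 6], [0, 0, 0, 0, 6], [0, 0, 2, 0, 6], [0, 0, 5, 0, 6], [0, 0, 5, 0, 6], [2, -2, 0, 6, 6], [3, -3, 0, 6, 6], [3, -3, 0, 6, 6], [2, -3, 0, 6, 6], [2, -2, 0, 6, 6], [1, 0, 0, 7, 6], [0, 0, 0, 0, 6], [0, 0, 0, 0, 6]]])

```text
clock: 31.48
tcp_pos: [0.6061, -0.2842, 0.1486]
tcp_rot: [0.924, 0.383, -0.002, 0.009]
wrist_force: [0.0, 0.2, 1.0]
grip_width: 0.0598
gripper_force: 0.0
```

Run:
```python
from h import *
meas(['red_bar','beaker','yellow_tray'],('wrist','side','top'),'k')
```

```text
tcp [ 0.6061 -0.2842  0.1486] yaw 45.0 t 31.475 w 0.0598489551040047
wrist red_bar 0.94 [306. 194.] ztop 0.037 c [ 626. -300.] [83. 34.] long 46.2
wrist beaker 0.74 [ 61. 201.] ztop 0.062 c [ 479. -157.] [45. 46.] long -18.2
wrist yellow_tray 0.72 [107. 187.] ztop 0.014 c [ 497. -172.] [150. 210.] long -64.9
side red_bar 0.6 [387. 328.] ztop 0.039 c [ 623. -300.] [84. 34.] long 45.6
side beaker 0.97 [297. 264.] ztop 0.061 c [ 474. -157.] [46. 37.] long 78.3
side beaker 0.59 [289. 237.] ztop 0.042 c [463. -75.] [84. 37.] long 8.7
side yellow_tray 0.71 [304. 288.] ztop 0.015 c [ 475. -154.] [119. 230.] long -81.7
top red_bar 0.53 [402. 132.] ztop 0.221 c [ 539. -225.] [60.  6.] long 39.9
top beaker 0.92 [351. 194.] ztop 0.061 c [ 476. -153.] [41. 45.] long -50.1
top beaker 0.71 [308. 206.] ztop 0.042 c [464. -71.] [83. 34.] long 8.8
top yellow_tray 0.87 [356. 202.] ztop 0.014 c [ 431. -158.] [209. 229.] long -80.6
```

Call:
play_rows(deltas=[[[1.8, -1.4, 0, 0.5, 6], [0, 0, -4, 0, 6], [0, 0, -5, 0, 6], [0, 0, -2.5, 0, 6], [0, 0, -1.9, 0, 6], [0, 0, 0, 0, 6], [0, 0, 0, 0, 3], [0, 0, 0, 0, 3], [0, 0, 0, 0, 3], [0, 0, 0, 0, 3], [0, 0, 0, 0, 3], [0, 0, 0, 0, 3]]], force=30)

```text
clock: 33.58
tcp_pos: [0.6252, -0.299, 0.0158]
tcp_rot: [0.922, 0.388, -0.001, 0.01]
wrist_force: [0.3, -1.5, 4.6]
grip_width: 0.0336
gripper_force: 30.0
```

Call:
play_rows(deltas=[[[0, 0, 2, 0, 3], [0, 0, 5, 0, 3], [0, 1, 4, -4, 3], [-1, 3, 0, -4, 3], [-1, 4, 0, -4, 3], [-1, 4, 0, -4, 3], [-1, 4, 0, -4, 3], [-2, 4, 0, -4, 3], [-2, 4, 0, -4, 3], [-2, 4, 0, -4, 3], [-2, 4, 0, -4, 3], [-2, 3, 0, -4, 3], [-2, 0.9, 0, -4, 3], [-0.8, 0, 0, 0, 3], [0, 0, 0, 0, 3], [0, 0, 0, 0, 3]]])

```text
clock: 35.58
tcp_pos: [0.4573, 0.0596, 0.1251]
tcp_rot: [1.0, 0.014, -0.005, 0.008]
wrist_force: [-0.5, -1.0, -0.4]
grip_width: 0.0336
gripper_force: 30.0
```

Run:
```python
from h import *
meas(['blue_tray','red_bar'],('wrist','side'),'l')
```

```text
tcp [0.4573 0.0596 0.1251] yaw 1.6 t 35.575 w 0.03362734637111711
wrist blue_tray 0.86 [188. 169.] ztop 0.014 c [457. 140.] [118. 229.] long -88.8
wrist red_bar 0.74 [281. 249.] ztop 0.146 c [459.  59.] [82. 35.] long 1.9
wrist red_bar 0.42 [174. 217.] ztop 0.043 c [456. 142.] [45. 46.] long -8.9
side blue_tray 0.95 [272. 188.] ztop 0.015 c [455. 140.] [118. 232.] long -88.7
side red_bar 0.7 [303. 288.] ztop 0.015 c [ 475. -154.] [119. 230.] long -81.7
side red_bar 0.64 [260. 166.] ztop 0.2 c [444.  -7.] [54. 45.] long 11.6
```

View pics/lwrist.png

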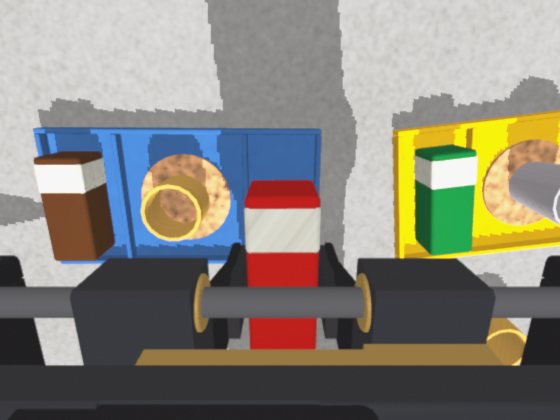

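The red bar is above the right compartment (px 283,215), with brown and ring seated at (80,205) and (173,212). Lowering.

Call:
play_rows(deltas=[[[0, 0, -4, 0, 3], [0, 0, -3.5, 0, 3], [0, 0, -2, 0, 3], [0, 0, -0.6, 0, 3], [0, 0, -0.4, 0, 3], [0, 0, 0, 0, 3], [0, 0, 0, 0, 3]]])

```text
clock: 36.75
tcp_pos: [0.4572, 0.0606, 0.0207]
tcp_rot: [1.0, 0.014, -0.004, 0.008]
wrist_force: [0.5, -0.7, -1.9]
grip_width: 0.0336
gripper_force: 30.0
```

Lower the last millimetre, release, lift and move clear.

Call:
play_rows(deltas=[[[0, 0, -0.12, 0, 3], [0, 0, 0, 0, 3], [0, 0, 0, 0, 5.4], [0, 0, 0, 0, 5.4], [0, 0, 0, 0, 5.4], [0, 0, 2, 0, 5.4], [0, 0, 5, 0, 6], [0, 0, 5, 0, 6], [2, -2, 4, 0, 6], [3, -4, 3, 0, 6], [2, -5, 0, 0, 6], [0, -5, 0, 0, 6], [0, -5, 0, 0, 6], [0, -5, 0, 0, 6], [0, -5, 0, 0, 6], [0, -5, 0, 0, 6], [0, -4, 0, 0, 6], [0, 0, 0, 0, 6], [0, 0, 0, 0, 6]]])

```text
clock: 39.12
tcp_pos: [0.5267, -0.3386, 0.2082]
tcp_rot: [1.0, 0.014, -0.005, 0.008]
wrist_force: [0.6, 0.6, -0.7]
grip_width: 0.0598
gripper_force: 0.0
```

Run:
```python
from h import *
meas(['blue_tray','red_bar','brown_bar','napkin_ring','yellow_tray','green_bar','beaker','white_bar','spool'],('side','top'),'z')
```

```text
tcp [ 0.5267 -0.3386  0.2082] yaw 1.7 t 39.125 w 0.059838989458303175
side blue_tray 0.93 [282. 175.] ztop 0.017 c [455. 141.] [118. 236.] long -88.7
side red_bar 0.69 [276. 193.] ztop 0.043 c [454.  60.] [84. 38.] long 3.5
side brown_bar 0.69 [268. 147.] ztop 0.043 c [451. 225.] [40. 84.] long -0.5
side napkin_ring 0.93 [220. 312.] ztop 0.037 c [ 313. -240.] [46. 45.] long 85.9
side napkin_ring 0.89 [187. 358.] ztop 0.037 c [ 255. -305.] [44. 44.] long -1.8
side napkin_ring 0.82 [223. 272.] ztop 0.037 c [ 326. -149.] [46. 42.] long 87.5
side napkin_ring 0.63 [272. 164.] ztop 0.044 c [453. 142.] [48. 43.] long 83.5
side yellow_tray 0.94 [301. 286.] ztop 0.015 c [ 484. -219.] [118. 362.] long -81.9
side green_bar 0.91 [290. 237.] ztop 0.042 c [463. -76.] [83. 37.] long 9.4
side green_bar 0.59 [271. 162.] ztop 0.044 c [453. 142.] [45. 45.] long -56.8
side beaker 0.64 [297. 262.] ztop 0.063 c [ 476. -156.] [46. 43.] long 83.1
side white_bar 0.39 [302. 288.] ztop 0.015 c [ 484. -220.] [118. 362.] long -81.9
side spool 0.81 [385. 256.] ztop 0.045 c [ 612. -245.] [265.  28.] long 66.7
top 
[... 208 characters left out ...]
4.] long 1.0
top napkin_ring 0.79 [204. 213.] ztop 0.044 c [452. 146.] [43. 42.] long 40.7
top napkin_ring 0.6 [355. 258.] ztop 0.037 c [ 330. -143.] [31. 45.] long -64.4
top napkin_ring 0.53 [389. 267.] ztop 0.037 c [ 313. -236.] [45. 44.] long 32.4
top yellow_tray 0.91 [358. 199.] ztop 0.015 c [ 475. -152.] [119. 229.] long -81.6
top green_bar 0.86 [310. 204.] ztop 0.043 c [464. -71.] [83. 34.] long 8.3
top beaker 0.97 [352. 193.] ztop 0.062 c [ 476. -153.] [44. 44.] long -6.0
top spool 0.96 [334. 118.] ztop 0.044 c [ 648. -136.] [49. 49.] long 19.4
top spool 0.63 [265. 122.] ztop 0.038 c [658.  10.] [85. 35.] long 22.3
top spool 0.38 [167. 220.] ztop 0.043 c [452. 227.] [84. 34.] long 1.0
```

View pics/ztop.png

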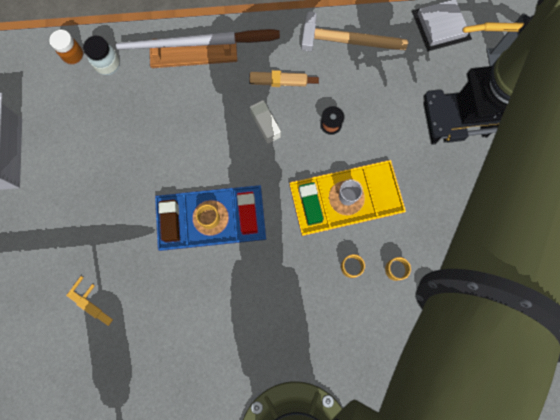

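The top view shows everything seated: brown (168,220), ring (207,214), red (247,213), green (311,205), beaker (350,192). The white bar and spool haven't moved, and all offsets are at most 5 mm.

```bash
python3 -c "
from station import r
print(r.hand_in())"
```

```text
the job is handed in; nothing more can be done
None
```

Both polishing jobs are made up and handed in at about 39 s: the last measurements put every piece within about 5 mm of its target, with the white bar and spool where they started, but no verdict came back from the judging.

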